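Load the drilling jig with the disc it is set for

TASK

The drilling jig's stop has been set for one of the three wooden discs: find the largest disc that still goes between the fixed cheek and the stop, and slide it over the bench into that bay, without lifting it, until it lies fully home against the fence. Then swing the slotted guide arm over it as far as it goes, and let go. Leave the other discs and everything else on the bench where they are.

Things in the scene. Friction and masses are not known exactly. Their poses are not given: they have to be found in the camera images.
- jig: Drilling jig fixed to the bench: dark wooden fence, 24 mm high. Origin: on the bench at the fence's front face; x points into the fence (away from the robot), y left along it. Fence: y -95 to 85, x 0 to 30 mm. A fixed cheek sticks out square to it towards the robot: y 55 to 75, 60 mm long, round end, 24 mm high. The bay is the bench between cheek and stop, open to the robot.
- cheek_face (a point): Point on the fixed cheek's inner face (the left wall of the bay), 50 mm out from the fence, half-way up. Axes as the jig's.
- stop_face (a point): Point on the stop's inner face (right wall of the bay), 50 mm out from the fence, half-way up. The stop is a bar like the cheek (20 mm wide, 60 long, 24 high) with a steel plate over the fence (top 29 mm). It is fixed, for this run, in one of three holes of the fence (the free two have dark plugs): the bay is 85, 101 or 117 mm wide, 9 mm more than one of the discs.
- guide_arm (a joint): Swing of the slotted steel arm on its upright pivot, rad. 0: lies back along the fence, free end to the right; grows as that end swings towards the robot over the bay (clockwise from above); 0.8: at its end stop, slot above the disc's middle. Stays where left (under 2 N at the pin). 24 mm wide, underside 34 mm above the bench: clears disc, cheek and stop.
- guide_pin (a point): Middle of the upright pin at the arm's free end, by which it is swung: 12 mm thick, stands from 42 to 70 mm above the bench, 135 mm from the pivot. Site is 56 mm above the bench.
- guide_pivot (a point): Point on the guide arm's pivot axis, 43 mm above the bench.
- disc_small_c (a point): Centre (half-way up) of the small plain wooden disc, 76 mm across, 24 mm thick, lying flat on the bench, 50 to 210 g.
- disc_small: The same small disc; origin at the centre of its underside, z up.
- disc_medium_c (a point): Centre (half-way up) of the medium plain wooden disc, 92 mm across, 24 mm thick, lying flat on the bench, 50 to 210 g.
- disc_medium: The same medium disc; origin at the centre of its underside, z up.
- disc_large_c (a point): Centre (half-way up) of the large plain wooden disc, 108 mm across, 24 mm thick, lying flat on the bench, 50 to 210 g.
- disc_large: The same large disc; origin at the centre of its underside, z up.
- head: Bystander, loose: a turned wooden puppet head, neck down, 68 mm across, 100 mm tall. Origin at its underside, at its centre.
- glue: Bystander, loose: a white bottle, 52 mm across, 130 mm tall. Origin at its underside, at its centre.
- tin: Bystander, loose: a round flat metal tin, 60 mm across, 35 mm tall. Origin at its underside, at its centre.
- spool: Bystander, loose: a small wooden spool standing up, 36 mm across, 36 mm tall. Origin at its underside, at its centre.
- brush_pot: Bystander, loose: a blue ceramic pot, 72 mm across, 90 mm tall. Origin at its underside, at its centre.
- foot: Bystander, loose: a wooden puppet foot, 75 mm long (x from -28 to 47), 34 mm wide, with an upright ankle stub at x = -18, 55 mm tall. Origin at its underside, on its mid-line.
- mallet: Bystander, loose: a hammer lying along its own x axis, head at +x, 260 mm long, 26 mm high. Origin at its underside at mid-length.
- driver: Bystander, loose: a screwdriver lying along its own x axis, blade to +x, 200 mm long, 26 mm high. Origin at its underside at mid-length.
Not all that is in view belongs to the job. What is shaped like the disc_large but red is not meant. Of the things shaped like the part that bears stop_face, the dark wooden one is meant.

How it is judged:
On the way:
1. the disc that the jig is set for lies home against the fence, in the bay, the others where they were (((y of stop_face in the frame of jig between -0.035 and -0.025 m and x of disc_small_c in the frame of jig between -0.042 and 0 m and y of disc_small_c in the frame of jig between -0.03 and 0.055 m and height (world z) of disc_small_c below 0.015 m and distance of each of disc_medium_c, disc_large_c from where it was at the start of the episode below 0.02 m) or (y of stop_face in the frame of jig between -0.051 and -0.041 m and x of disc_medium_c in the frame of jig between -0.05 and 0 m and y of disc_medium_c in the frame of jig between -0.046 and 0.055 m and height (world z) of disc_medium_c below 0.015 m and distance of each of disc_small_c, disc_large_c from where it was at the start of the episode below 0.02 m) or (y of stop_face in the frame of jig between -0.067 and -0.057 m and x of disc_large_c in the frame of jig between -0.058 and 0 m and y of disc_large_c in the frame of jig between -0.062 and 0.055 m and height (world z) of disc_large_c below 0.015 m and distance of each of disc_small_c, disc_medium_c from where it was at the start of the episode below 0.02 m))), for 0.2 s.
At the end, for the whole second after the job is handed in: The largest disc that fits between cheek and stop lies flat in the bay, at rest, within 4 mm of touching the fence; the guide arm is swung over it to within 0.06 rad of its end stop; the other two discs are within 20 mm of where they started (((y of stop_face in the frame of jig between -0.035 and -0.025 m and x of disc_small_c in the frame of jig between -0.042 and 0 m and y of disc_small_c in the frame of jig between -0.03 and 0.055 m and height (world z) of disc_small_c below 0.015 m and distance of each of disc_medium_c, disc_large_c from where it was at the start of the episode below 0.02 m and linear speed of disc_small below 0.01 m/s) or (y of stop_face in the frame of jig between -0.051 and -0.041 m and x of disc_medium_c in the frame of jig between -0.05 and 0 m and y of disc_medium_c in the frame of jig between -0.046 and 0.055 m and height (world z) of disc_medium_c below 0.015 m and distance of each of disc_small_c, disc_large_c from where it was at the start of the episode below 0.02 m and linear speed of disc_medium below 0.01 m/s) or (y of stop_face in the frame of jig between -0.067 and -0.057 m and x of disc_large_c in the frame of jig between -0.058 and 0 m and y of disc_large_c in the frame of jig between -0.062 and 0.055 m and height (world z) of disc_large_c below 0.015 m and distance of each of disc_small_c, disc_medium_c from where it was at the start of the episode below 0.02 m and linear speed of disc_large below 0.01 m/s)) and value of joint guide_arm above 0.74 rad).
It fails at once if a disc is lifted or tipped up (more than 15 mm off the bench, or 0.3 rad) (height (world z) of any of disc_small, disc_medium, disc_large above 0.015 m or angle between any of disc_small, disc_medium, disc_large's own z axis and vertical above 0.3 rad).
It fails at once if a bystander is pushed more than 20 mm or knocked over (distance of any of head, glue, tin, spool, brush_pot, foot, mallet, driver from where it was at the start of the episode above 0.02 m or angle between any of head, glue, tin, spool, brush_pot's own z axis and vertical above 0.5 rad).
It also fails if it takes over 67 s, if anything falls off the work surface, if the arm or the gripper's body presses on something with over 40 N, if the wrist force passes 120 N, or if a joint passes its speed limit or range.

ROBOT

A 6-joint arm with a two-finger parallel gripper is mounted at the origin on the work surface. World frame = base frame: x ahead of the robot, y to its left, z up, the work surface at z = 0. Lengths are in m, angles in rad, forces in N, time in s.
With the tool pointing down it reaches from about 0.35 to 0.775 m from the base axis. Payload 7.3 kg.
Tool frame: the origin (TCP) lies on the centre line of the jaws, within the pads' length; the fingertips stand 17 mm ahead of it and the grasp point (between the pads) lies 2 mm behind it (robot.tcp_to_tips is the distance from the TCP to the fingertips, in m); z points along the fingers, y is the line along which they close (so a half turn about z gives the same grasp; the last joint's range is limited). The gripper opens to 92 mm and grips with 3 to 60 N. Pads are 19 mm wide; open, the fingers measure 130 mm over their backs; the gripper's body (75 mm by 190 mm) begins 47 mm behind the grasp point.
Start: joints at [-1.382, 0.342, 1.524, -0, 1.275, -0.146], TCP at [0.173, -0.496, 0.213] pointing down, gripper open.
Joint ranges: [-2.53, 2.53], [-0.77, 2.02], [0.04, 2.7], [-1, 4.14], [0.28, 2.66], [-3.11, 3.11]. Speed limits (rad/s): [2.57, 2.57, 3.14, 3.14, 3.14, 3.14].

INTERFACE

Orientations are given as [roll, pitch, yaw] about the fixed x, y, z axes, in that order (R = Rz(yaw) Ry(pitch) Rx(roll)).
In Python, from cell import robot gives the robot as it stands. The module is installed in compiled form; this text tells all that it offers.
- The arm moves only by the tool carry_out, never from a script. Its argument "commands" is a list of rows, each a list of 3 entries, a list of its own where there are three numbers: the shift along the tool's x, y, z in m, then the turn about the tool's z in rad, then the opening, from 0 (shut) to 1 (fully open). In form: [[[dx, dy, dz], yaw, claw], ...]. A call has 1 to 20 rows; each row shifts and turns the commanded pose from where the row before left it, along the tool's axes as they then stand; what a row does not reach is not made up. A row lasts 1/8 s, in which the tool goes at most 62.5 mm and 10.7 degrees, less where a joint would pass 70% of its speed; a pose out of reach is approached as far as the arm can. A call is refused whole if a number of a shift passes 0.0625 or a number of a turn 0.188, either way. A call with a gripper value outside its range is refused whole. The fingers move at their own pace and stop on an object; "newtons" is the grip in N (left out, the last holds). Time passes only in rows, so rows that do not move let the fingers close. It gives the time, the measured TCP pose, the force, the opening and the grip force at its end, in the units of the state.
- robot.observe(): the state, without advancing time (a new reading comes with each control period).
- robot.read_camera(name): name is "scene" or "top" or "wrist"; returns a dict with "pixels" (420x560x3 uint8, red, green, blue), "fx", "fy", "cx", "cy" (pixels), "view" (4x4, takes a point from world to camera coordinates); the wrist camera has in their place "T_tool_cam" (4x4, takes a point from camera to tool coordinates, whose origin is the TCP and whose axes are the flange's). Camera axes: x right, y up, looking along -z (the intrinsics and any distortion apply to the point x, -y, -z); pixel columns grow to the right and rows downward; lengths in m; the calibration is good to about 2 mm. A picture is of the moment at which its call begins: read the wrist's pose just before it. There is no depth.
- robot.hand_in(): hands the job in; it is judged then, once.
Trained networks look in a picture, given as the dict that the camera call returned (one of the last four; its "shot" number tells which), for a name from the list of things; names that differ only in an ending like _2 or _b are one class to them, and where a whole thing is asked for, a point or a joint stands for the part that bears it (a point fixed in the world has none). Each returns a list of dicts, best first, with "p" (0 to 1); they miss things now and then, are a little off and sometimes report something else, mostly with a low value. They report only what shows in the picture. A call takes as long as a camera call. They do not tell look-alikes from the thing itself.
- robot.find_in(picture, name): "at" ([column, row] in pixels, amid what is visible of it).
- robot.tip_of(picture, name): "at" ([column, row] in pixels: a listed point, or the origin of a listed thing).
The state is a dict: "time": time; "qpos": joint angles; "qvel": joint speeds; "joint_efforts": joint torques, N m; "tool_pos": TCP position; "tool_rot": TCP orientation; "contact_force": force on the tool from outside, world axes, zero at the start; "torque": the same for the moment, N m; "opening": finger opening in m; "grip_force": force on a finger pad.
Only numpy, scipy, OpenCV 4.12 (cv2) and the standard library are available. Lean on these libraries where they do the work, as an engineer would, in place of code of your own. Each camera call takes 0.05 s, during which the arm holds its last target. There are 200 camera calls.

## Working session

There is one attempt and no reset: what is moved stays moved. The work goes in short steps, Python scripts to look and compute and a tool call to move; the robot and the scene stay as the last step left them, time stands still between calls to the robot, and variables do not carry over. Pictures are saved under pics/ and viewed, at most 15 in all, crops included, and the job is handed in when it is done.

Besides the shell and the picture viewer there is one more tool, called after "Call:" as name([rows], argument=value, ...), one row to a line, values as JSON. carry_out: Moves the arm, as the interface text tells. Its arguments: {"type":"object","properties":{"commands":{"type":"array"},"newtons":{"type":"number"}},"required":["commands"]}

```bash
mkdir -p pics
cat > h.py <<'E'
import numpy as np, cv2
from cell import robot
def ray(pic,px):
    V=np.array(pic["view"]); C=np.linalg.inv(V)
    d=np.array([(px[0]-pic["cx"])/pic["fx"],-(px[1]-pic["cy"])/pic["fy"],-1])
    return C[:3,3],C[:3,:3]@d
def at(pic,px,z):
    o,d=ray(pic,px); return o+d*(z-o[2])/d[2]
def save(pic,n): cv2.imwrite(f"pics/{n}.png",cv2.cvtColor(np.array(pic["pixels"]),cv2.COLOR_RGB2BGR))
Z=dict(jig=0,cheek_face=.012,stop_face=.012,guide_pin=.056,guide_pivot=.043,disc_small_c=.012,disc_medium_c=.012,disc_large_c=.012,head=0,glue=0,tin=0,spool=0,brush_pot=0,foot=0,mallet=0,driver=0)
E
python3 - <<'E'
from h import *
for c in("top","scene"):
    p=robot.read_camera(c); save(p,c+"0"); print(c,{k:v for k,v in p.items() if k not in("pixels","view")})
    for n,z in Z.items():
        print(n,[(round(r["p"],2),np.round(r["at"]).astype(int).tolist(),np.round(at(p,r["at"],z)[:2],3).tolist()) for r in robot.tip_of(p,n)[:3]])
s=robot.observe();print(s)
E
```

```text
top {'fx': 512.1084255067764, 'fy': 512.1084255067764, 'cx': 283.73237208751436, 'cy': 204.2710463167225, 'shot': 1}
jig [(0.86, [280, 181], [0.671, 0.022])]
cheek_face [(0.72, [260, 194], [0.629, 0.079])]
stop_face [(0.77, [338, 150], [0.767, -0.143]), (0.46, [304, 198], [0.621, -0.046])]
guide_pin [(0.59, [310, 174], [0.678, -0.062])]
guide_pivot [(0.91, [260, 169], [0.692, 0.082])]
disc_small_c [(0.96, [386, 219], [0.568, -0.281]), (0.7, [391, 217], [0.573, -0.295])]
disc_medium_c [(0.94, [218, 258], [0.442, 0.187]), (0.68, [221, 256], [0.446, 0.179])]
disc_large_c [(0.78, [135, 173], [0.677, 0.441]), (0.69, [135, 174], [0.676, 0.442]), (0.57, [187, 209], [0.577, 0.285])]
head [(0.79, [354, 261], [0.446, -0.192]), (0.32, [383, 157], [0.755, -0.275]), (0.15, [348, 181], [0.678, -0.175])]
glue [(0.62, [220, 170], [0.698, 0.198]), (0.57, [352, 262], [0.442, -0.188]), (0.24, [301, 198], [0.622, -0.04])]
tin [(0.92, [163, 252], [0.455, 0.346]), (0.21, [298, 268], [0.421, -0.036])]
spool [(0.69, [138, 292], [0.342, 0.405]), (0.5, [349, 184], [0.67, -0.176])]
brush_pot [(0.6, [382, 155],
[... 1490 characters left out ...]
 [0.337, 0.403])]
{'time': 1.7, 'qpos': array([-1.38200812e+00,  3.42020092e-01,  1.52410379e+00,  3.63069798e-05,
        1.27541396e+00, -1.45999109e-01]), 'qvel': array([-0.00083443,  0.00011822,  0.00105022,  0.00052948,  0.00072137,
        0.00056061]), 'joint_efforts': array([-3.04511541e-04, -4.31125867e+01, -2.44476932e+01,  7.17060431e-02,
        4.83953278e-02, -4.04941829e-06]), 'tool_pos': array([ 0.17253371, -0.49585597,  0.21322875]), 'tool_rot': array([ 3.14153337e+00, -2.63916567e-05,  3.34776752e-01]), 'contact_force': array([ 0.26498638, -0.0488978 ,  0.36747771]), 'torque': array([-0.07687857,  0.0315391 , -0.02933249]), 'grip_force': 0.0, 'opening': 0.09174809228650391}
```

View images.

View pics/top0.png

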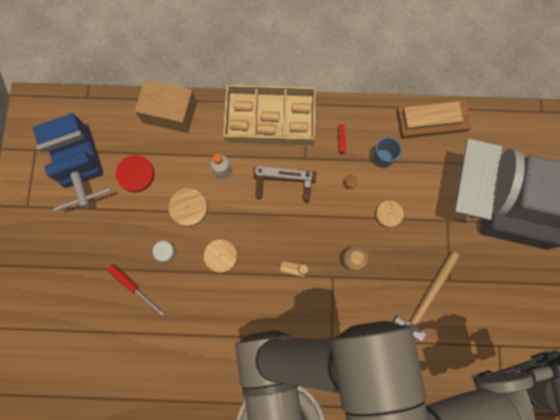

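View pics/scene0.png

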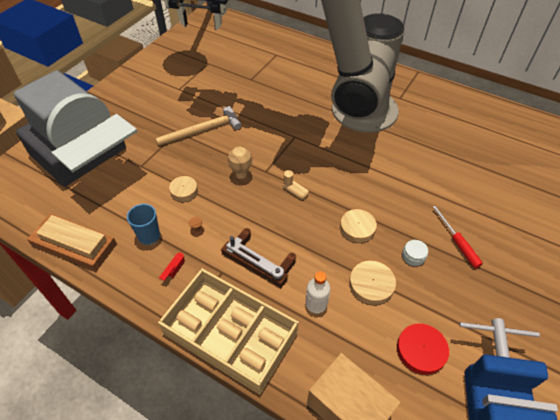

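The jig is at about column 285, row 180 in the top view, with the cheek left and stop right. The plain large disc is at (187,207) and the medium at (220,256). The red disc and red stop bar are decoys. Next I'll rectify the jig area at the height of its top.

Run:
```python
from h import *
p=robot.read_camera("top"); V=np.array(p["view"]); z=.024
K=np.array([[p["fx"],0,p["cx"]],[0,p["fy"],p["cy"]],[0,0,1]])@np.diag([1,-1,-1])
out=[]
# out px: col=(ymax-y)*s,row=(xmax-x)*s
def rect(xm,ym,w,h,s):
    W=np.array([[0,-1/s,xm],[-1/s,0,ym],[0,0,z],[0,0,1]])
    H=K@V[:3]@W
    return cv2.warpPerspective(np.array(p["pixels"]),H,(int(w*s),int(h*s)),flags=cv2.INTER_CUBIC|cv2.WARP_INVERSE_MAP)
s=3000
im=rect(.74,.14,.25,.19,s)
for k in range(0,25,2):
    cv2.putText(im,f"{140-k*10}",(k*30,10),0,.4,(255,255,0),1); cv2.line(im,(k*30,12),(k*30,570),(255,255,0,),1) if k%2==0 else 0
for k in range(0,19,2):
    cv2.putText(im,f"{740-k*10}",(0,k*30+10),0,.4,(0,255,255),1); cv2.line(im,(0,k*30),(750,k*30),(0,255,255),1)
save({"pixels":im},"rect0")
```

```text
(no output)
```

View pics/rect0.png

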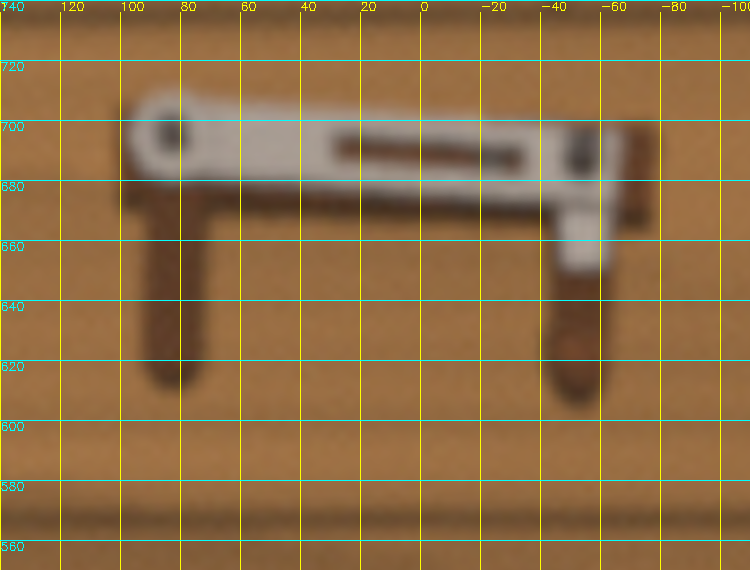

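The cheek's inner face is at y≈72 mm and the stop's at y≈-44 mm, so the bay is about 117 mm wide and the large disc is meant. The jig's yaw is about -0.045, with its origin near (0.667, 0.0135). I'll work out the approach rows next.

```bash
cat >> h.py <<'E'
def plan(*wps):
    "wps: (x,y,z,yaw); rows from the measured pose"
    s=robot.observe(); p=np.array(s["tool_pos"]); w=s["tool_rot"][2]
    for t in wps:
        d=np.array(t[:3])-p; dw=(t[3]-w+np.pi)%(2*np.pi)-np.pi
        n=int(max(1,np.ceil(np.abs(d).max()/.055),np.ceil(abs(dw)/.17)))
        for i in range(n):
            c,q=np.cos(w),np.sin(w); e=d/n
            print([np.round([c*e[0]+q*e[1],q*e[0]-c*e[1],-e[2]],3).tolist(),round(-dw/n,3)])
            w+=dw/n
        p=np.array(t[:3])
        print('--')
E
python3 - <<'E'
from h import *
plan((.42,-.2,.213,.95),(.45,.05,.213,1.571),(.58,.362,.213,1.571))
E
```

```text
[[0.055, -0.033, 0.0], np.float64(-0.103)]
[[0.058, -0.027, 0.0], np.float64(-0.103)]
[[0.061, -0.021, 0.0], np.float64(-0.103)]
[[0.063, -0.015, 0.0], np.float64(-0.103)]
[[0.064, -0.008, 0.0], np.float64(-0.103)]
[[0.064, -0.002, 0.0], np.float64(-0.103)]
--
[[0.044, -0.024, -0.0], np.float64(-0.124)]
[[0.047, -0.019, -0.0], np.float64(-0.124)]
[[0.049, -0.013, -0.0], np.float64(-0.124)]
[[0.05, -0.006, -0.0], np.float64(-0.124)]
[[0.05, -0.0, -0.0], np.float64(-0.124)]
--
[[0.052, 0.022, -0.0], np.float64(-0.0)]
[[0.052, 0.022, -0.0], np.float64(-0.0)]
[[0.052, 0.022, -0.0], np.float64(-0.0)]
[[0.052, 0.022, -0.0], np.float64(-0.0)]
[[0.052, 0.022, -0.0], np.float64(-0.0)]
[[0.052, 0.022, -0.0], np.float64(-0.0)]
--
```

Call:
carry_out([
  [[0.055,-0.033,0],-0.103,0.6],
  [[0.058,-0.027,0],-0.103,0.6],
  [[0.061,-0.021,0],-0.103,0.6],
  [[0.062,-0.015,0],-0.103,0.6],
  [[0.062,-0.008,0],-0.103,0.6],
  [[0.062,-0.002,0],-0.103,0.6],
  [[0.044,-0.024,0],-0.124,0.6],
  [[0.047,-0.019,0],-0.124,0.6],
  [[0.049,-0.013,0],-0.124,0.6],
  [[0.05,-0.006,0],-0.124,0.6],
  [[0.05,0,0],-0.124,0.6],
  [[0.052,0.022,0],0,0.6],
  [[0.052,0.022,0],0,0.6],
  [[0.052,0.022,0],0,0.6],
  [[0.052,0.022,0],0,0.6],
  [[0.052,0.022,0],0,0.6],
  [[0.052,0.022,0],0,0.6],
  [[0,0,0],0,0.6],
])

```text
time: 4.0
tool_pos: [0.573, 0.3577, 0.2109]
tool_rot: [-3.14, 0.0, 1.576]
contact_force: [-0.5, 0.0, -0.5]
opening: 0.0551
grip_force: 0.0
```

Run:
```python
from h import *
s=robot.observe(); print(s["tool_pos"],s["tool_rot"],s["opening"])
p=robot.read_camera("top"); save(p,"top1")
for n in ("disc_large_c","disc_medium_c","glue","cheek_face","stop_face"):
    print(n,[(round(r["p"],2),np.round(at(p,r["at"],Z[n])[:2],3).tolist()) for r in robot.tip_of(p,n)[:3]])
# disc fit by colour, rectified at z=.024
w=robot.read_camera("wrist"); save(w,"wrist1"); T=np.array(w["T_tool_cam"]); print(T.round(3).tolist())
plan((.58,.362,.023,1.571))
```

```text
[0.57304953 0.35774628 0.21093438] [-3.13993353e+00  1.36501556e-04  1.57645586e+00] 0.055089188940313734
disc_large_c [(0.89, [0.578, 0.281]), (0.8, [0.58, 0.285]), (0.69, [0.417, -0.035])]
disc_medium_c [(0.7, [0.454, 0.338]), (0.67, [0.447, 0.183]), (0.66, [0.44, 0.175])]
glue [(0.68, [0.695, 0.192]), (0.58, [0.581, -0.287])]
cheek_face [(0.83, [0.625, 0.069])]
stop_face [(0.75, [0.771, -0.14]), (0.59, [0.581, 0.284]), (0.45, [0.622, -0.045])]
[[-0.001, 0.956, 0.294, 0.079], [1.0, 0.001, -0.001, 0.001], [-0.002, 0.294, -0.956, -0.171], [0.0, 0.0, 0.0, 1.0]]
[[0.002, 0.002, 0.048], np.float64(0.0)]
[[0.002, 0.002, 0.048], np.float64(0.0)]
[[0.002, 0.002, 0.048], np.float64(0.0)]
[[0.002, 0.002, 0.048], np.float64(0.0)]
--
```

View pics/wrist1.png

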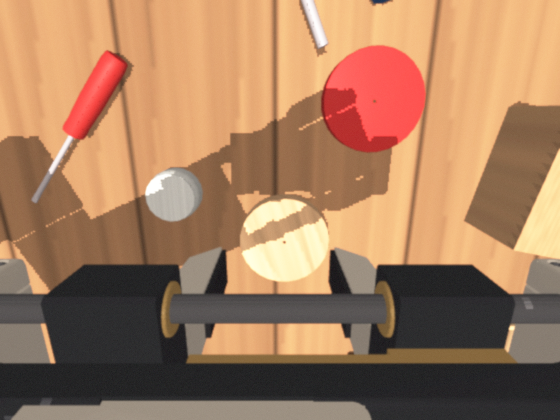

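Call:
carry_out([
  [[0.003,0.006,0.048],0,0.6],
  [[0,0,0.048],0,0.6],
  [[0,0,0.048],0,0.6],
  [[0,0,0.044],0,0.6],
  [[0,0,0],0,0.6],
  [[-0.01,0,0],0,0.6],
  [[-0.02,-0.002,0],0,0.6],
  [[-0.02,-0.003,0],0,0.6],
  [[-0.02,-0.003,0],0,0.6],
  [[-0.02,-0.004,0],0,0.6],
  [[-0.02,-0.004,0],0,0.6],
  [[0,0,0],0,0.6],
])

```text
time: 5.85
tool_pos: [0.5648, 0.2462, 0.0281]
tool_rot: [3.137, -0.001, 1.571]
contact_force: [0.4, 0.5, -1.0]
opening: 0.0553
grip_force: 0.0
```

Run:
```python
from h import *
w=robot.read_camera("wrist"); save(w,"wrist2"); s=robot.observe();p=robot.read_camera("top")
T=np.array(w["T_tool_cam"]); y=s["tool_rot"][2]; c,q=np.cos(y),np.sin(y)
W=np.eye(4); W[:3,:3]=[[c,q,0],[q,-c,0],[0,0,-1]]; W[:3,3]=s["tool_pos"]; w["view"]=np.linalg.inv(W@T)
print(s["tool_pos"],y)
for pic in(w,p):
  for n in ("disc_large_c","disc_medium_c","glue"):
    print(n,[(round(r["p"],2),np.round(r["at"]).tolist(),np.round(at(pic,r["at"],Z[n])[:2],3).tolist()) for r in robot.tip_of(pic,n)[:3]])
```

```text
[0.5648442  0.24709729 0.02773961] 1.5712484884586009
disc_large_c [(0.94, [304.0, 182.0], [0.582, 0.286]), (0.86, [308.0, 192.0], [0.584, 0.28])]
disc_medium_c []
glue []
disc_large_c [(0.83, [136.0, 174.0], [0.674, 0.439]), (0.57, [134.0, 170.0], [0.687, 0.446])]
disc_medium_c [(0.72, [218.0, 256.0], [0.445, 0.187]), (0.58, [218.0, 256.0], [0.446, 0.187]), (0.46, [283.0, 181.0], [0.669, 0.016])]
glue [(0.93, [220.0, 170.0], [0.699, 0.199])]
```

View pics/wrist2.png

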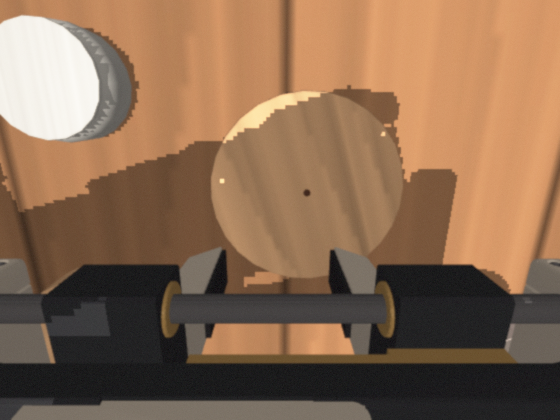

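The disc still shows around (307,187), ahead of the fingers, so it seems not to have moved. I'll check the numbers and compare them with the top view.

Run:
```python
from h import *
print(robot.tcp_to_tips)
w=robot.read_camera("wrist"); print({k:v for k,v in w.items() if k not in("pixels","T_tool_cam")})
s=robot.observe();print(s["tool_pos"],s["tool_rot"],s["contact_force"],s["qpos"])
T=np.array(w["T_tool_cam"]); y=s["tool_rot"][2]; c,q=np.cos(y),np.sin(y)
W=np.eye(4); W[:3,:3]=[[c,q,0],[q,-c,0],[0,0,-1]]; W[:3,3]=s["tool_pos"]; w["view"]=np.linalg.inv(W@T)
for px in((212,187),(402,187),(307,92),(307,280),(385,134),(222,181)): print(px,at(w,px,.024).round(3))
p=robot.read_camera("top"); sc=robot.read_camera("scene")
a=np.array(p["pixels"])[120:300,100:280]; b=np.array(sc["pixels"])[170:350,280:460]
save({"pixels":cv2.resize(np.hstack([a,b]),None,fx=2.2,fy=2.2,interpolation=2)},"both2")
```

```text
0.017
{'fx': 323.4573387178808, 'fy': 323.4573387178808, 'cx': 277.57507714248163, 'cy': 210.45577816310274, 'shot': 8}
[0.56320744 0.24778127 0.02506968] [-3.14151240e+00  1.01547502e-04  1.57343307e+00] [-0.33657248 -0.19892973 -0.147894  ] [ 2.90015089e-01  6.97117519e-01  1.47938722e+00 -9.07813608e-05
  9.65193661e-01  2.87430036e-01]
(212, 187) [0.529 0.287 0.024]
(402, 187) [0.632 0.287 0.024]
(307, 92) [0.579 0.335 0.024]
(307, 280) [0.582 0.23  0.024]
(385, 134) [0.62  0.315 0.024]
(222, 181) [0.535 0.29  0.024]
```

View pics/both2.png

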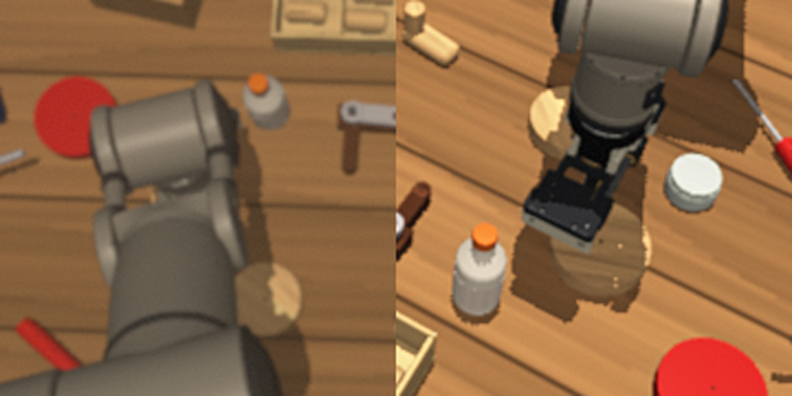

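Call:
carry_out([
  [[0,0,-0.02],0,0.6],
  [[0,0,-0.03],0,0.6],
  [[0,0,-0.04],0,0.6],
  [[0,0,0],0,0.6],
  [[0,0,0],0,0.6],
])

```text
time: 7.02
tool_pos: [0.5629, 0.2473, 0.1146]
tool_rot: [-3.141, 0.0, 1.573]
contact_force: [-0.4, 0.3, -0.4]
opening: 0.0549
grip_force: 0.0
```

```bash
cat >> h.py <<'E'
def wrist(name=None):
    s=robot.observe(); w=robot.read_camera("wrist")
    if name: save(w,name)
    T=np.array(w["T_tool_cam"]); y=s["tool_rot"][2]; c,q=np.cos(y),np.sin(y)
    W=np.eye(4); W[:3,:3]=[[c,q,0],[q,-c,0],[0,0,-1]]; W[:3,3]=s["tool_pos"]; w["view"]=np.linalg.inv(W@T)
    return w
def look(pics,names):
    for p in pics:
        for n in names: print(n,[(round(r["p"],2),np.round(r["at"]).astype(int).tolist(),np.round(at(p,r["at"],Z[n])[:2],3).tolist()) for r in robot.tip_of(p,n)[:3]])
E
python3 - <<'E'
from h import *
print(robot.observe()["tool_pos"],robot.observe()["qpos"])
w=wrist("wrist3"); look([w],["disc_large_c","disc_medium_c","glue"])
p=robot.read_camera("scene"); save(p,"scene3")
look([p],["disc_large_c"])
a=np.array(w["pixels"]); b=np.array(p["pixels"])[170:380,280:560]
save({"pixels":np.vstack([cv2.resize(a,(400,300)),cv2.resize(b,(400,300))])},"both3")
E
```

```text
[0.56285018 0.2473017  0.11461681] [ 2.89432321e-01  5.91841308e-01  1.39761483e+00 -8.78172931e-05
  1.15302548e+00  2.87357268e-01]
disc_large_c [(0.95, [298, 163], [0.582, 0.284]), (0.81, [300, 165], [0.584, 0.282]), (0.65, [413, 258], [0.69, 0.196])]
disc_medium_c [(0.59, [156, 272], [0.451, 0.181]), (0.58, [160, 266], [0.455, 0.187]), (0.27, [300, 162], [0.583, 0.284])]
glue [(0.76, [413, 258], [0.696, 0.19])]
disc_large_c [(0.94, [374, 282], [0.579, 0.286]), (0.94, [421, 350], [0.679, 0.442]), (0.91, [371, 286], [0.592, 0.287])]
```

View pics/both3.png

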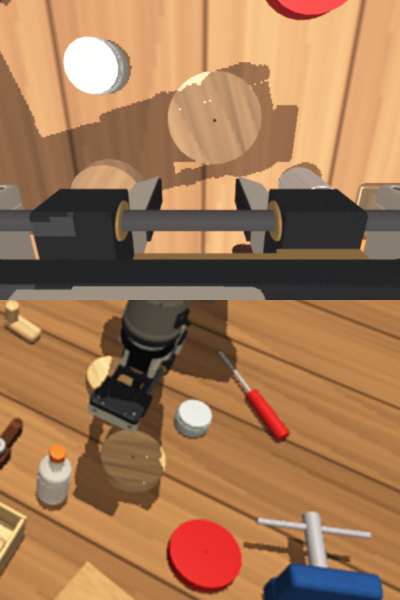

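The disc lies flat and unmoved at (0.581, 0.284). I'll repeat the approach with a slower descent and time to settle before pushing.

Call:
carry_out([
  [[0.04,0.006,0],0,0.6],
  [[0.04,0.006,0],0,0.6],
  [[0.037,0.006,0],0,0.6],
  [[0,0,0.03],0,0.6],
  [[0,0,0.03],0,0.6],
  [[0,0,0.032],0,0.6],
  [[0,0,0],0,0.6],
  [[0,0,0],0,0.6],
  [[0,0,0],0,0.6],
  [[0,0,0],0,0.6],
])

```text
time: 8.57
tool_pos: [0.5817, 0.3647, 0.0245]
tool_rot: [3.14, -0.001, 1.573]
contact_force: [0.0, -0.2, -0.2]
opening: 0.0551
grip_force: 0.0
```

Call:
carry_out([
  [[-0.012,0,0],0,0.6],
  [[-0.012,0,0],0,0.6],
  [[-0.012,0,0],0,0.6],
])

```text
time: 8.95
tool_pos: [0.5811, 0.3271, 0.0232]
tool_rot: [-3.141, 0.0, 1.572]
contact_force: [0.3, 0.3, -0.1]
opening: 0.0552
grip_force: 0.0
```

Call:
carry_out([
  [[0,0,0],0,0.6],
  [[0,0,0],0,0.6],
])

```text
time: 9.2
tool_pos: [0.5813, 0.3283, 0.0233]
tool_rot: [3.141, -0.0, 1.572]
contact_force: [-0.6, 0.0, -0.8]
opening: 0.0553
grip_force: 0.0
```

Run:
```python
from h import *
w=wrist("wrist4"); look([w],["disc_large_c"])
a=np.array(w["pixels"])
```

```text
disc_large_c [(0.93, [278, 300], [0.583, 0.291]), (0.8, [275, 313], [0.581, 0.281]), (0.8, [450, 45], [0.671, 0.439])]
```

View pics/wrist4.png

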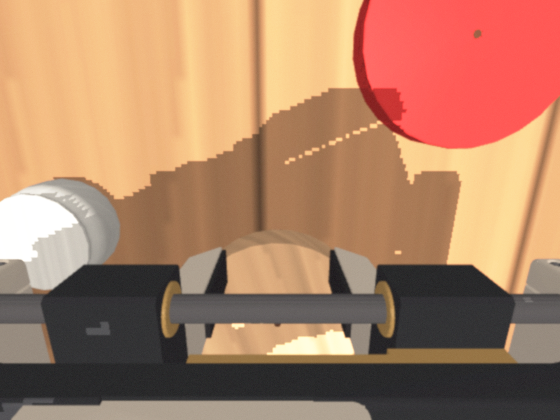

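Call:
carry_out([
  [[-0.012,0,0],0,0.6],
  [[-0.012,0,0],0,0.6],
  [[-0.012,0,0],0,0.6],
])

```text
time: 9.68
tool_pos: [0.5812, 0.2913, 0.0232]
tool_rot: [-3.141, 0.0, 1.573]
contact_force: [-0.3, -0.0, 0.1]
opening: 0.0552
grip_force: 0.0
```

Run:
```python
from h import *
s=robot.observe(); print(s["tool_pos"],s["contact_force"])
w=wrist("wrist5"); look([w],["disc_large_c"])
p=robot.read_camera("scene");look([p],["disc_large_c"])
```

```text
[0.58115022 0.29126341 0.02316422] [-0.27736031 -0.02889504  0.06450565]
disc_large_c [(0.85, [276, 250], [0.582, 0.289]), (0.72, [277, 261], [0.583, 0.281])]
disc_large_c [(0.89, [373, 282], [0.578, 0.284]), (0.76, [418, 351], [0.684, 0.439]), (0.72, [374, 286], [0.586, 0.291])]
```

The tool is over the disc centre at z = 0.023 with no force, so the real fingertips look shorter than stated. Feeling downward slowly will show where they are.

Call:
carry_out([
  [[0,0,0.004],0,0.6],
  [[0,0,0],0,0.6],
])

```text
time: 10.12
tool_pos: [0.5808, 0.2926, 0.0186]
tool_rot: [-3.141, 0.0, 1.573]
contact_force: [0.0, -0.2, -0.2]
opening: 0.0553
grip_force: 0.0
```

Call:
carry_out([
  [[0,0,0.004],0,0.6],
  [[0,0,0],0,0.6],
])

```text
time: 10.38
tool_pos: [0.5808, 0.2924, 0.0146]
tool_rot: [-3.141, 0.0, 1.573]
contact_force: [0.5, 0.5, 0.4]
opening: 0.0553
grip_force: 0.0
```

Run:
```python
from h import *
s=robot.observe(); print(s["tool_pos"],s["contact_force"])
p=robot.read_camera("scene"); V=np.array(p["view"]); im=np.array(p["pixels"]).copy()
def pj(X):
    c=V@np.r_[X,1]; return int(round(p["cx"]+p["fx"]*c[0]/-c[2])),int(round(p["cy"]-p["fy"]*c[1]/-c[2]))
x,y,z=s["tool_pos"]
im=cv2.resize(im[150:330,280:460],None,fx=3.3,fy=3.3,interpolation=2)
for dx in(-.0276,.0276):
  for dz,col in((-.017,(255,0,0)),(0,(0,255,0)),(.05,(0,0,255))):
    u,v=pj([x+dx,y+.0095,z+dz]); cv2.circle(im,(int((u-280)*3.3),int((v-150)*3.3)),3,col,-1)
save({"pixels":im},"scene6")
```

```text
[0.58082405 0.29239164 0.01461697] [0.51843814 0.51621901 0.35639275]
```

View pics/scene6.png

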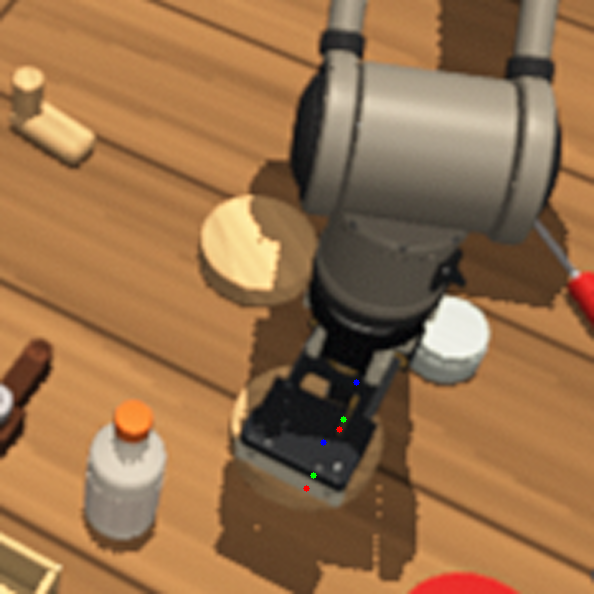

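Neither the force nor the view shows the tips reaching the disc yet. I'll keep feeling down in small steps.

Call:
carry_out([
  [[0,0,0.004],0,0.6],
  [[0,0,0],0,0.6],
])

```text
time: 10.68
tool_pos: [0.5812, 0.2923, 0.011]
tool_rot: [-3.141, 0.0, 1.573]
contact_force: [-0.5, 0.1, -0.1]
opening: 0.0548
grip_force: 0.0
```

Call:
carry_out([
  [[0,0,0.004],0,0.6],
  [[0,0,0],0,0.6],
])

```text
time: 10.92
tool_pos: [0.5814, 0.2925, 0.0107]
tool_rot: [3.14, -0.0, 1.573]
contact_force: [-7.4, -2.6, 21.9]
opening: 0.0553
grip_force: 11.0
```

The tips touch the disc top (24 mm) at tool z ≈ 0.0107, so they really stand about 13 mm behind the stated TCP. I'll correct the height by that and set down behind the disc again.

Call:
carry_out([
  [[0,0,-0.02],0,0.6],
  [[0.025,0,0],0,0.6],
  [[0.03,0,0],0,0.6],
  [[0.023,0,0],0,0.6],
  [[0,0,0.014],0,0.6],
  [[0,0,0.014],0,0.6],
  [[0,0,0.002],0,0.6],
  [[0,0,0],0,0.6],
])

```text
time: 11.92
tool_pos: [0.5811, 0.3695, -0.0032]
tool_rot: [-3.141, 0.0, 1.572]
contact_force: [-0.7, 0.1, -0.7]
opening: 0.0551
grip_force: 0.0
```

Call:
carry_out([
  [[0,0,0.004],0,0.6],
  [[0,0,0],0,0.6],
  [[-0.015,0,0],0,0.6],
  [[-0.015,0,0],0,0.6],
  [[-0.015,-0.002,0],0,0.6],
])

```text
time: 12.55
tool_pos: [0.5793, 0.324, -0.0067]
tool_rot: [3.141, -0.0, 1.572]
contact_force: [0.3, 0.5, 0.1]
opening: 0.055
grip_force: 0.3
```

Run:
```python
from h import *
print(robot.observe()["tool_pos"])
w=wrist("wrist7"); look([w],["disc_large_c"])
p=robot.read_camera("scene");look([p],["disc_large_c"])
```

```text
[ 0.57926183  0.3239505  -0.00669833]
disc_large_c [(0.8, [507, 10], [0.676, 0.443]), (0.78, [488, 21], [0.668, 0.438]), (0.75, [275, 342], [0.579, 0.278])]
disc_large_c [(0.94, [422, 352], [0.682, 0.446]), (0.92, [367, 278], [0.576, 0.269]), (0.92, [418, 351], [0.685, 0.438])]
```

Call:
carry_out([
  [[-0.02,-0.003,0],0,0.6],
  [[-0.02,-0.003,0],0,0.6],
  [[-0.02,-0.003,0],0,0.6],
  [[-0.02,-0.003,0],0,0.6],
  [[-0.02,-0.003,0],0,0.6],
  [[-0.02,-0.003,0],0,0.6],
])

```text
time: 13.5
tool_pos: [0.5613, 0.2041, -0.0067]
tool_rot: [3.141, -0.0, 1.573]
contact_force: [0.9, 1.1, 1.0]
opening: 0.0548
grip_force: 0.8
```

Run:
```python
from h import *
print(robot.observe()["tool_pos"])
w=wrist("wrist8"); look([w],["disc_large_c","glue","disc_medium_c"])
p=robot.read_camera("scene");look([p],["disc_large_c","glue","disc_medium_c"])
```

```text
[ 0.56126492  0.20406588 -0.00668406]
disc_large_c [(0.7, [279, 342], [0.564, 0.159]), (0.63, [281, 358], [0.565, 0.148])]
glue [(0.57, [514, 278], [0.697, 0.192])]
disc_medium_c []
disc_large_c [(0.81, [324, 254], [0.568, 0.147]), (0.81, [419, 349], [0.679, 0.439]), (0.73, [420, 349], [0.679, 0.44])]
glue [(0.75, [316, 307], [0.701, 0.196])]
disc_medium_c []
```

Call:
carry_out([
  [[-0.02,-0.004,0],0,0.6],
  [[-0.02,-0.004,0],0,0.6],
  [[-0.02,-0.004,0],0,0.6],
  [[-0.02,-0.004,0],0,0.6],
  [[-0.02,-0.004,0],0,0.6],
  [[-0.018,-0.003,0],0,0.6],
  [[-0.01,0,0],0,0.6],
  [[0,0,0],0,0.6],
])

```text
time: 14.9
tool_pos: [0.5388, 0.0765, -0.0067]
tool_rot: [3.141, 0.0, 1.572]
contact_force: [-0.1, -0.0, 0.2]
opening: 0.0552
grip_force: 0.0
```

Run:
```python
from h import *
print(robot.observe()["tool_pos"])
w=wrist("wrist9"); look([w],["disc_large_c"])
p=robot.read_camera("scene");look([p],["disc_large_c","disc_medium_c","cheek_face","stop_face"])
```

```text
[ 0.53884366  0.07651801 -0.00674601]
disc_large_c [(0.88, [277, 344], [0.54, 0.029]), (0.75, [276, 363], [0.539, 0.017])]
disc_large_c [(0.85, [287, 225], [0.538, 0.023]), (0.77, [419, 350], [0.682, 0.439]), (0.73, [285, 229], [0.553, 0.026])]
disc_medium_c [(0.81, [360, 227], [0.445, 0.189]), (0.61, [357, 228], [0.452, 0.185])]
cheek_face [(0.82, [290, 255], [0.614, 0.077])]
stop_face [(0.8, [181, 258], [0.763, -0.152]), (0.62, [316, 304], [0.7, 0.194]), (0.6, [254, 239], [0.621, -0.025])]
```

Call:
carry_out([
  [[-0.006,0,0],0,0.6],
  [[0,0,0],0,0.6],
  [[0.015,0,0],0,0.6],
  [[0,0,-0.04],0,0.6],
  [[0,0,-0.06],0,0.6],
  [[0,0,0],0.16,0.6],
  [[0,0,0],0.16,0.6],
  [[0,0,0],0.16,0.6],
  [[0,0,0],0.16,0.6],
  [[0,0,0],0.16,0.6],
  [[0,0,0],0.16,0.6],
  [[0,0,0],0.16,0.6],
  [[0,0,0],0.16,0.6],
  [[0,0,0],0.16,0.6],
  [[0,0,0],0.177,0.6],
  [[-0.035,0.035,0],0,0.6],
  [[-0.035,0.035,0],0,0.6],
  [[0,0,0],0,0.6],
  [[0,0,0],0,0.6],
])

```text
time: 17.62
tool_pos: [0.4665, 0.02, 0.0936]
tool_rot: [-3.141, -0.002, -0.044]
contact_force: [0.2, -0.3, -0.9]
opening: 0.0553
grip_force: 0.0
```

Run:
```python
from h import *
s=robot.observe();print(s["tool_pos"],s["tool_rot"])
w=wrist("wrist10"); look([w],["disc_large_c","cheek_face","stop_face","jig"])
p=robot.read_camera("scene");look([p],["disc_large_c","foot"])
# overlay 10 mm world grid at z=.024 every 20 mm
im=np.array(w["pixels"]).copy(); V=w["view"]
for X in np.arange(.50,.70,.02):
  for Y in np.arange(-.08,.121,.02):
    c=V@np.array([X,Y,.024,1]); u,v=w["cx"]+w["fx"]*c[0]/-c[2],w["cy"]-w["fy"]*c[1]/-c[2]
    k=(255,0,0) if abs(Y)<1e-6 else ((0,255,0) if abs(X-.6)<1e-6 else (255,255,0)); cv2.circle(im,(int(round(u)),int(round(v))),2,k,-1)
save({"pixels":im},"wrist10g")
```

```text
[0.46648957 0.02000309 0.09363634] [-3.14149263e+00 -1.67911913e-03 -4.43374103e-02]
disc_large_c [(0.63, [279, 122], [0.54, 0.014])]
cheek_face []
stop_face [(0.17, [88, 244], [0.448, 0.179])]
jig []
disc_large_c [(0.84, [418, 350], [0.682, 0.438]), (0.76, [286, 223], [0.536, 0.018]), (0.67, [454, 237], [0.349, 0.41])]
foot [(0.57, [295, 189], [0.413, -0.025])]
```

View pics/wrist10g.png

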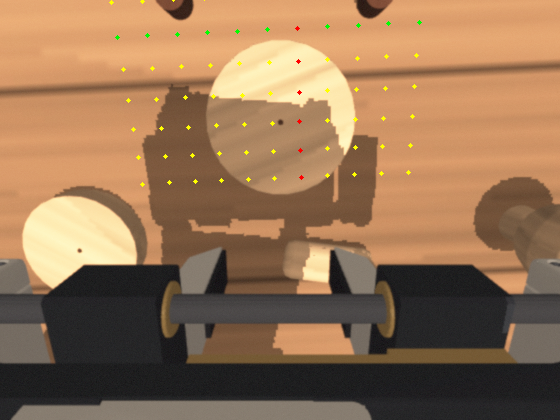

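The disc hole is at pixel (281,122), about (0.541, 0.0135). The bay's mid-line between the cheek tip (193,10) and stop tip (357,10) is y≈0.0147, so they line up. I'll go down behind the disc and push it in.

Call:
carry_out([
  [[0.006,0.001,0.03],0,0.6],
  [[0,0,0.03],0,0.6],
  [[0,0,0.025],0,0.6],
  [[0,0,0.012],0,0.6],
  [[0,0,0],0,0.6],
  [[0,0,0],0,0.6],
  [[0.01,0,0],0,0.6],
  [[0.01,0,0],0,0.6],
  [[0.01,0,0],0,0.6],
  [[0.01,0,0],0,0.6],
])

```text
time: 19.27
tool_pos: [0.5122, 0.0164, -0.0037]
tool_rot: [3.141, -0.0, -0.044]
contact_force: [-2.0, 0.2, 1.1]
opening: 0.0551
grip_force: 0.9
```

Run:
```python
from h import *
s=robot.observe();print(s["tool_pos"],s["tool_rot"],s["contact_force"])
w=wrist("wrist11"); look([w],["disc_large_c","cheek_face","stop_face"])
p=robot.read_camera("scene");look([p],["disc_large_c","foot"])
```

```text
[ 0.51221154  0.01638698 -0.00372207] [ 3.14149787e+00 -1.56557716e-05 -4.41748229e-02] [-1.97054281  0.20301359  1.12288544]
disc_large_c [(0.96, [280, 165], [0.569, 0.012]), (0.85, [278, 160], [0.571, 0.012])]
cheek_face [(0.75, [134, 41], [0.625, 0.073])]
stop_face [(0.66, [404, 41], [0.62, -0.044])]
disc_large_c [(0.98, [279, 228], [0.559, 0.01]), (0.97, [419, 350], [0.681, 0.439]), (0.8, [419, 351], [0.683, 0.441])]
foot [(0.71, [315, 303], [0.695, 0.19])]
```

Call:
carry_out([
  [[0.01,-0.001,0],0,0.6],
  [[0.01,-0.001,0],0,0.6],
  [[0.01,0,0],0,0.6],
  [[0.007,0,0],0,0.6],
  [[0,0,0],0,0.6],
])

```text
time: 20.25
tool_pos: [0.5493, 0.0167, -0.0038]
tool_rot: [3.141, -0.001, -0.044]
contact_force: [-0.1, 0.1, 0.8]
opening: 0.055
grip_force: 0.0
```

Call:
carry_out([
  [[0.005,0,0],0,0.6],
  [[0.004,0,0],0,0.6],
])

```text
time: 20.5
tool_pos: [0.5577, 0.0164, -0.0038]
tool_rot: [3.142, 0.0, -0.044]
contact_force: [-0.6, -1.1, -0.7]
opening: 0.0551
grip_force: 0.3
```

Call:
carry_out([
  [[0.003,0,0],0,0.6],
  [[0,0,0],0,0.6],
])

```text
time: 20.75
tool_pos: [0.5604, 0.0162, -0.0039]
tool_rot: [3.142, 0.0, -0.044]
contact_force: [-1.8, -0.4, -0.2]
opening: 0.055
grip_force: 0.6
```

Not yet against the fence, so I'll push on until the force rises.

Call:
carry_out([
  [[0.003,0,0],0,0.6],
  [[0.002,0,0],0,0.6],
])

```text
time: 21.0
tool_pos: [0.5608, 0.0163, -0.0043]
tool_rot: [3.142, 0.01, -0.044]
contact_force: [-17.3, 0.6, 12.1]
opening: 0.0545
grip_force: 8.8
```

Call:
carry_out([
  [[0.002,0,0],0,0.6],
  [[0,0,0],0,0.6],
])

```text
time: 21.25
tool_pos: [0.5609, 0.0163, -0.0044]
tool_rot: [-3.142, 0.014, -0.044]
contact_force: [-20.1, -1.1, 14.1]
opening: 0.0552
grip_force: 10.7
```

Run:
```python
from h import *
s=robot.observe();print(s["tool_pos"],s["contact_force"])
w=wrist("wrist12"); look([w],["disc_large_c","cheek_face","stop_face","guide_pin","guide_pivot","jig"])
p=robot.read_camera("scene");look([p],["disc_large_c","guide_pin","guide_pivot"])
```

```text
[ 0.56085722  0.01632796 -0.00439888] [-20.10290903  -1.08104592  14.11137954]
disc_large_c [(0.96, [278, 166], [0.617, 0.013]), (0.78, [276, 161], [0.619, 0.014])]
cheek_face [(0.59, [150, 152], [0.626, 0.073])]
stop_face [(0.87, [398, 156], [0.619, -0.045])]
guide_pin []
guide_pivot []
jig [(0.81, [263, 42], [0.673, 0.017])]
disc_large_c [(0.96, [269, 243], [0.612, 0.013]), (0.73, [421, 351], [0.681, 0.444]), (0.67, [270, 247], [0.622, 0.02])]
guide_pin [(0.69, [232, 244], [0.687, -0.047])]
guide_pivot [(0.68, [277, 271], [0.687, 0.082])]
```

View pics/wrist12.png

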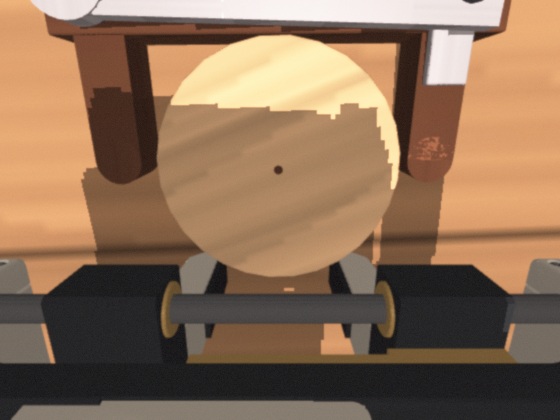

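The disc lies home: its rim meets the fence at (280,38), it's centred between cheek and stop, and the push met 20 N. I'll back off, rise, turn and go above the guide pin.

Call:
carry_out([
  [[-0.01,0,0],0,0.6],
  [[-0.014,0,0],0,0.6],
  [[0,0,-0.03],0,0.5],
  [[0,0,-0.05],0,0.5],
  [[0,0,-0.045],-0.152,0.5],
  [[0,0,0],-0.152,0.5],
  [[0,0,0],-0.152,0.5],
  [[0,0,0],-0.152,0.5],
  [[0,0,0],-0.152,0.5],
  [[0,0,0],-0.152,0.5],
  [[0,0,0],-0.152,0.5],
  [[0,0,0],-0.152,0.5],
  [[-0.002,0.04,0],0,0.5],
  [[-0.002,0.04,0],0,0.5],
  [[-0.002,0.04,0],0,0.5],
  [[-0.002,0.04,0],0,0.5],
  [[0,0,0],0,0.5],
  [[0,0,0],0,0.5],
])

```text
time: 24.05
tool_pos: [0.6873, -0.0522, 0.1208]
tool_rot: [-3.141, 0.0, 1.172]
contact_force: [-0.0, -0.9, -0.9]
opening: 0.0457
grip_force: 0.0
```

Run:
```python
from h import *
s=robot.observe();print(s["tool_pos"],s["tool_rot"],s["opening"])
w=wrist("wrist13"); look([w],["guide_pin","guide_pivot","disc_large_c","jig"])
p=robot.read_camera("scene");look([p],["guide_pin","guide_pivot","disc_large_c"])
a=np.array(w["pixels"]).copy(); V=w["view"]
for z,k in((.07,(255,0,0)),(.042,(0,0,255))):
    c=V@np.array([.686,-.053,z,1]); cv2.circle(a,(int(w["cx"]-w["fx"]*c[0]/c[2]),int(w["cy"]+w["fy"]*c[1]/c[2])),3,k,-1)
b=cv2.resize(np.array(p["pixels"])[190:325,170:350],(560,420))
save({"pixels":np.vstack([cv2.resize(a,(400,300)),cv2.resize(b,(400,300))])},"both13")
```

```text
[ 0.68729834 -0.05219794  0.12083702] [-3.14090885e+00  2.51207310e-05  1.17180959e+00] 0.04569543271520895
guide_pin [(0.75, [269, 226], [0.681, -0.056]), (0.37, [228, 135], [0.681, 0.019])]
guide_pivot [(0.62, [204, 47], [0.689, 0.079]), (0.31, [229, 137], [0.679, 0.017])]
disc_large_c [(0.82, [173, 166], [0.619, 0.013]), (0.59, [176, 165], [0.622, 0.013])]
jig [(0.58, [229, 135], [0.673, 0.018])]
guide_pin [(0.69, [232, 243], [0.683, -0.048])]
guide_pivot [(0.82, [277, 272], [0.689, 0.082])]
disc_large_c [(0.98, [266, 249], [0.63, 0.016]), (0.82, [269, 244], [0.615, 0.014]), (0.81, [420, 350], [0.68, 0.442])]
```

View pics/both13.png

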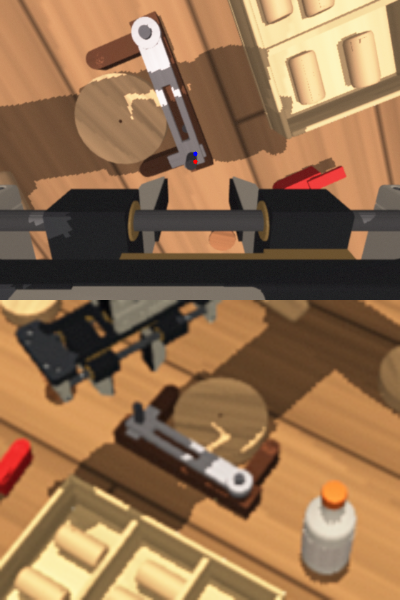

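The pin shows at about (269,221) in the wrist view, at (0.683, -0.054), between the open fingers. I'll correct slightly, go down and grip lightly.

Call:
carry_out([
  [[-0.0035,-0.003,0.03],0,0.5],
  [[0,0,0.03],0,0.5],
  [[0,0,0.014],0,0.5],
  [[0,0,0.01],0,0.5],
  [[0,0,0],0,0.5],
])

```text
time: 25.12
tool_pos: [0.6838, -0.0545, 0.0371]
tool_rot: [-3.141, 0.0, 1.172]
contact_force: [0.9, 0.2, 0.2]
opening: 0.0461
grip_force: 0.0
```

Call:
carry_out([
  [[0,0,0],0,0.05],
  [[0,0,0],0,0.05],
  [[0,0,0],0,0.05],
  [[0,0,0],0,0.05],
], newtons=8)

```text
time: 25.62
tool_pos: [0.6825, -0.0539, 0.0373]
tool_rot: [-3.138, 0.0, 1.172]
contact_force: [-2.9, -0.1, 7.1]
opening: 0.0114
grip_force: 8.0
```

Call:
carry_out([
  [[-0.004,-0.013,0],0,0.05],
  [[-0.0027,-0.013,0],0,0.05],
  [[-0.0015,-0.0135,0],0,0.05],
  [[0,-0.0135,0],0,0.05],
  [[0.0013,-0.0135,0],0,0.05],
])

```text
time: 26.25
tool_pos: [0.6197, -0.0356, 0.0373]
tool_rot: [3.141, 0.0, 1.171]
contact_force: [0.9, -1.7, 0.1]
opening: 0.0113
grip_force: 8.0
```

Call:
carry_out([
  [[0.0027,-0.013,0],0,0.05],
  [[0.0038,-0.013,0],0,0.05],
  [[0,0,0],0,0.05],
])

```text
time: 26.62
tool_pos: [0.5974, -0.0182, 0.0373]
tool_rot: [-3.14, 0.0, 1.173]
contact_force: [-1.3, -1.6, -0.3]
opening: 0.0117
grip_force: 8.0
```

Call:
carry_out([
  [[0.0053,-0.012,0],0,0.05],
  [[0,0,0],0,0.05],
])

```text
time: 26.88
tool_pos: [0.5886, -0.0087, 0.0373]
tool_rot: [-3.141, 0.0, 1.172]
contact_force: [-3.2, -0.8, 1.7]
opening: 0.0119
grip_force: 8.0
```

Call:
carry_out([
  [[0.0015,-0.0025,0],0,0.05],
  [[0,0,0],0,0.05],
])

```text
time: 27.12
tool_pos: [0.5879, -0.0078, 0.0373]
tool_rot: [3.141, 0.001, 1.172]
contact_force: [-2.3, -4.1, 1.3]
opening: 0.0114
grip_force: 8.0
```

Call:
carry_out([
  [[0.0015,-0.0025,0],0,0.05],
  [[0,0,0],0,0.05],
])

```text
time: 27.38
tool_pos: [0.5881, -0.0072, 0.0374]
tool_rot: [3.136, 0.001, 1.172]
contact_force: [3.2, -11.1, -3.6]
opening: 0.0115
grip_force: 8.0
```

The arm is at its end stop: the force rises, the tool stands still and the angle works out to about 0.80. I'll release and rise.

Call:
carry_out([
  [[0,0,0],0,0.35],
  [[0,0,0],0,0.35],
  [[0,0,0],0,0.35],
  [[0,0,-0.03],0,0.35],
  [[0,0,-0.05],0,0.35],
  [[0,0,-0.05],0,0.35],
  [[-0.05,-0.05,0],0,0.35],
  [[-0.05,-0.05,0],0,0.35],
  [[0,0,0],0,0.35],
])

```text
time: 28.5
tool_pos: [0.4657, -0.0519, 0.1669]
tool_rot: [-3.138, 0.001, 1.17]
contact_force: [-0.1, -0.3, 1.2]
opening: 0.0323
grip_force: 0.0
```

Run:
```python
from h import *
p=robot.read_camera("scene");look([p],["guide_pin","guide_pivot","disc_large_c","disc_medium_c","disc_small_c"])
save({"pixels":cv2.resize(np.array(p["pixels"])[160:340,160:400],(800,600))},"end")
```

```text
guide_pin [(0.9, [267, 223], [0.587, -0.009])]
guide_pivot [(0.68, [279, 273], [0.689, 0.089])]
disc_large_c [(0.84, [268, 251], [0.634, 0.024]), (0.71, [419, 350], [0.681, 0.439]), (0.7, [418, 351], [0.685, 0.439])]
disc_medium_c [(0.95, [356, 228], [0.453, 0.182]), (0.65, [357, 224], [0.442, 0.179]), (0.2, [294, 193], [0.434, -0.016])]
disc_small_c [(0.94, [184, 191], [0.587, -0.28]), (0.83, [183, 190], [0.583, -0.287])]
```

View pics/end.png

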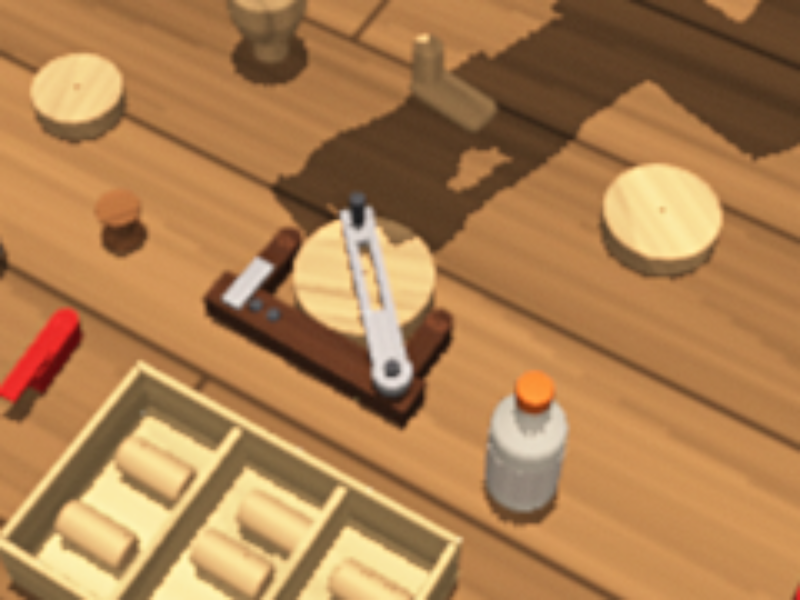

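The disc is home in the bay, the arm's slot lies over it, and the two plugs in the fence confirm the stop is in the widest hole. The other discs and the bystanders near the jig are where they were.

```bash
python3 -c "
from cell import robot
print(robot.hand_in())"
```

```text
the job is handed in; nothing more can be done
None
```

The stop was set for the large disc; it lies home against the fence, the guide arm is swung over it to its end stop and released, and the job is handed in (the hand-in returned no verdict).

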